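Put the copper lid away in the push-to-turn carousel

ROBOT

A 7-joint arm with a two-finger parallel gripper is mounted at the origin on the work surface. World frame = base frame: x ahead of the robot, y to its left, z up, the work surface at z = 0. Lengths are in m, angles in rad, forces in N, time in s.
With the tool pointing down it reaches from about 0.425 to 0.875 m from the base axis. Payload 9.9 kg.
Tool frame: the origin (TCP) lies at the very end of the fingers, on their centre line; the grasp point (between the pads) lies 19 mm behind it; z points along the fingers, y is the line along which they close (so a half turn about z gives the same grasp; the last joint's range is limited). The gripper opens to 85 mm and grips with 20 to 120 N. Pads are 22 mm wide; open, the fingers measure 114 mm over their backs; the gripper's body (76 mm by 85 mm) begins 54 mm behind the grasp point. The pads swing forward as they close: fully open they stand 13 mm farther back than shut.
Start: joints at [1.264, 0.576, 0.025, 1.437, -0.015, 1.129, -0.057], TCP at [0.149, -0.658, 0.231] pointing down, gripper open.
Joint ranges: [-2.76, 2.76], [-0.34, 2.15], [-1.52, 1.57], [0.19, 2.46], [-1.09, 4.23], [0.17, 1.99], [-2.82, 2.82]. Speed limits (rad/s): [2.22, 2.22, 3.01, 3.01, 3.14, 3.14, 3.14].

INTERFACE

Orientations are given as a unit quaternion [w, x, y, z].
In Python, from cell import * gives the robot as it stands.
- The arm moves only by the tool apply_moves, never from a script. Its argument "plan" is a list of rows, each a list of 6 numbers: the shift along the world's x, y, z in m, then the turn, a rotation vector about the world's x, y, z in rad. In form: [[x, y, z, rx, ry, rz], ...]. A call has 1 to 8 rows; each row is the pose to reach, as a shift and turn from the pose commanded when the call began; what a row does not reach only later rows make up. A row lasts 1/12 s, in which the tool goes at most 41.7 mm and 7.16 degrees, less where a joint would pass 70% of its speed; a pose out of reach is approached as far as the arm can. A call with a gripper value outside its range is refused whole. "claw" is the finger opening in m, from 0 to 0.0854, set as the call begins (left out, the last holds). The fingers move at their own pace and stop on an object; "grip_force" is the grip in N (left out, the last holds). Time passes only in rows, so rows that repeat a pose let the fingers close. It gives the time, the measured TCP pose, the force, the opening and the grip force at its end, in the units of the state.
- get_state(): the state, without advancing time (a new reading comes with each control period).
- snapshot(name): name is "scene" or "top" or "wrist"; returns (picture, depth): 420x560x3 uint8, red, green, blue; 420x560 float32, m along the optical axis (not along the pixel's ray), 0 where there is no reading.
- camera_params(name): a dict with "camera_matrix" (3x3 intrinsics, pixels), "extrinsics" (4x4, takes a point from world to camera coordinates); the wrist camera has in their place "tool_from_camera" (4x4, takes a point from camera to tool coordinates, whose origin is the TCP and whose axes are the flange's). Camera axes: x right, y down, z forward; pixel columns grow to the right and rows downward; lengths in m; the calibration is good to about 2 mm. A picture is of the moment at which its call begins: read the wrist's pose just before it. camera_params takes no time and is no camera call.
- job_done(): hands the job in; it is judged then, once.
The state is a dict: "time_s": time; "joints": joint angles; "joint_vel": joint speeds; "effort": joint torques, N m; "position": TCP position; "ee_rot": TCP orientation; "ft_force": force on the tool from outside, world axes, zero at the start; "wrist_torque": the same for the moment, N m; "gripper_width": finger opening in m; "gripper_force": force on a finger pad.
Only numpy, scipy, OpenCV 4.12 (cv2) and the standard library are available. Lean on these libraries where they do the work, as an engineer would, in place of code of your own. Each camera call takes 0.05 s, during which the arm holds its last target. There are 200 camera calls.

TASK

Put the copper lid away in the tilted carousel. Push the carousel's centre knob in and turn it until the cover's opening lies over the compartment marked by the blue ball, let the knob spring fully back out so that the cover is locked there, then lower the copper lid through the opening (do not drop it in), leave it lying flat on the compartment's floor with its handle up, and let go. Leave the other two lids, the can and the jar standing where they are.

Things in the scene. Friction and masses are not known exactly. Their poses are not given: they have to be found in the camera images.
- drum: Fixed round drum, green wall, 312 mm across. Origin: on its axis, at its underside. z: along the axis, out of its face, leaning 25 degrees from vertical towards the robot; x: up the slope, away from the robot; y: left. Floor's top at z 6 mm; six 60-degree compartments between the hub wall (radius 47) and outer wall (radius 151 mm, top z 61), middles at 0, 60.. 300 degrees from x to y.
- stand: The drum's green stand on a steel foot plate, fixed on the table. Origin: on the table, 100 mm straight below the drum's origin; z up; x level, the direction in which the drum's face slopes up. The far edge of drum and cover is the highest, 225 mm above the table; the knob's top is at about 215 mm.
- cover (a joint): Angle (rad) of the flat aluminium cover disc (radius 152 mm, 4 mm thick, top at drum z 66 mm) about drum z; positive from drum x to y (anticlockwise seen from above). 0: opening at the drum's high side (drum +x), as at the start (within 0.06). Range -2.2 to 2.2. Locks every 1.047 rad with +-0.06 play; turns only with the knob pushed in, then easily (0.06 N m).
- knob (a joint): How far (m) the centre knob is pushed in along drum -z: 0 out, 0.012 fully in (stop). Sprung: 4 N starts it, about 9 N holds it fully in. From about 0.009 the cover is free to turn. Let go, it springs out and locks when the cover is at a multiple of 60 degrees (within about 4 degrees); elsewhere it stays partly in.
- knob_grip (a point): Point to grip in the knob's black bar, on the axis, at drum z 107 mm when out. Bar 64 mm long, 16 thick, 42 tall: 19 mm above this point, 23 below, where a boss 62 mm across begins (its top 18 mm above the cover when out, 6 when in). The bar lies along the line from axis to opening, red end to the opening, and turns with the cover. z: as the drum's; x: along the bar, to the opening.
- opening (a point): Middle of the cover's opening, 100 mm from the axis, at drum z 64 mm. The opening is a sector 54 degrees wide from radius 52 to 152 mm with red-striped edges; here it is 91 mm wide. z as the drum's z; x away from the axis. The middle of the compartment floor lies 58 mm below it along z.
- opening_edge (a point): The opening's outer end, 150 mm from the axis, drum z 64 mm; about 24 mm from a marker ball's centre when the opening is over that ball's compartment.
- blue_ball: Blue marker ball, 30 mm across, fixed outside the drum wall at the middle of the wanted (empty) compartment: 171 mm from the axis, drum z 52 mm, at +60 or -60 degrees from drum x to y, so 60 degrees to one or the other side of the opening's first place. Origin: its centre.
- yellow_ball: Yellow marker ball, same size, marking the compartment at the other side. Not wanted.
- copper_lid: The lid to put away, loose on the table, handle up. Shallow copper disc 70 mm across, rim 5 mm high, rising to 14 mm at the middle; upright round wooden handle 22 mm across, from 14 to 46 mm height. About 0.14 kg. Origin: centre of its underside; z up through the handle.
- brass_lid: Brass lid of the same shape, a bystander standing nearby; must not be moved.
- steel_lid: Steel lid of the same shape, a bystander standing nearby; must not be moved.
- polish_can: Can, 66 mm across, 100 mm high, standing left of the carousel; a bystander. Origin: underside centre.
- paste_jar: Jar with an orange cap, 64 mm across, 80 mm high, standing to the right of the carousel's far side; a bystander. Origin: underside centre.
There are look-alikes about, which are no part of the job. What is shaped like the copper_lid but red or turquoise is not meant.

How it is judged:
On the way, in this order (a step that is already met when the one before it is completed fails the run):
1. The knob is pushed in at least 8 mm while the cover is still at its first place (within 0.15 rad) (value of joint knob above 0.008 m and value of joint cover between -0.15 and 0.15 rad), for 0.05 s.
2. The opening is over the blue ball's compartment and the knob is out again (less than 3 mm in) (distance between opening_edge and blue_ball below 0.032 m and value of joint knob below 0.003 m), for 0.2 s.
3. The copper lid, held in the fingers, is lowered into the opening until its underside is at least 25 mm below the cover's top (z of copper_lid in the frame of drum below 0.041 m and distance between copper_lid and blue_ball below 0.115 m and contact force between the fingers and copper_lid above 0.5 N), for 0.05 s.
At the end, for the whole second after the job is handed in: Opening over the blue ball's compartment (outer end within 32 mm of the ball's centre, about 7 degrees), knob out (under 3 mm in); copper lid at rest in that compartment (within 115 mm of the ball), its origin under 14 mm above the drum's underside, within 0.2 rad of the floor's slope, handle up (all of step 2 and distance between copper_lid and blue_ball below 0.115 m and z of copper_lid in the frame of drum below 0.014 m and angle between the z axis of copper_lid and the z axis of drum, either way round below 0.2 rad and angle between copper_lid's own z axis and vertical below 0.9 rad and linear speed of copper_lid below 0.02 m/s); the robot touches nothing.
It fails at once if Another lid moved by more than 30 mm (distance of any of brass_lid, steel_lid from where it was at the start of the episode above 0.03 m).
It fails at once if The can or the jar moved by more than 40 mm (distance of any of polish_can, paste_jar from where it was at the start of the episode above 0.04 m).
It also fails if it takes over 56 s, if anything falls off the work surface, if the arm or the gripper's body presses on something with over 40 N, if the wrist force passes 120 N, or if a joint passes its speed limit or range.

## Working session

There is one attempt and no reset: what is moved stays moved. The work goes in short steps, Python scripts to look and compute and a tool call to move; the robot and the scene stay as the last step left them, time stands still between calls to the robot, and variables do not carry over. Pictures are saved under pics/ and viewed, at most 10 in all, crops included, and the job is handed in when it is done.

Besides the shell and the picture viewer there is one more tool, called as name([rows], argument=value, ...), one row to a line, values as JSON. apply_moves: Moves the arm, as the interface text tells. Its arguments: {"type":"object","properties":{"plan":{"type":"array","items":{"type":"array","items":{"type":"number"}}},"claw":{"type":"number"},"grip_force":{"type":"number"}},"required":["plan"]}

```bash
ls; mkdir -p pics
python3 - <<'E'
from cell import *
import cv2,numpy as np
print(get_state())
for n in("scene","top"):
    p,d=snapshot(n); cv2.imwrite(f"pics/{n}0.png",p[:,:,::-1]); np.savez(f"pics/{n}0.npz",p=p,d=d); print(n,camera_params(n))
print(camera_params("wrist"))
E
```

```text
pics
{'time_s': 0.0, 'joints': array([ 1.26419741,  0.57649013,  0.02483839,  1.43790396, -0.01496328,
        1.12900652, -0.0565466 ]), 'joint_vel': array([ 0.00122864, -0.00099354, -0.00017629, -0.00248863,  0.00082948,
        0.00131733, -0.00133019]), 'effort': array([-6.72580991e-04, -7.65775895e+01,  2.25018561e+00, -2.85965824e+01,
        1.52118847e-02,  1.28293681e-02, -3.29304430e-05]), 'position': array([ 0.14904553, -0.65787591,  0.23047219]), 'ee_rot': array([-7.98472644e-04,  9.93800719e-01,  1.11173165e-01, -1.46493899e-04]), 'ft_force': array([ 0.2574842 ,  0.2620854 , -0.80550179]), 'wrist_torque': array([-0.00420578, -0.02806385,  0.02757156]), 'gripper_force': 0.0, 'gripper_width': 0.08520345096047573}
scene {'camera_matrix': array([[404.07650513,   0.        , 283.2992368 ],
       [  0.        , 404.07650513, 207.28266781],
       [  0.        ,   0.        ,   1.        ]]), 'extrinsics': array([[-0.49816774,  0.8670025 ,  0.01164349,  0.28871499],
       [ 0.47860371,  0.28614697, -0.83009542, -0.09824204],
       [-0.72302655, -0.40795414, -0.5574998 ,  1.5
[... 344 characters left out ...]
,  0.02281821, -0.0544337 ,  0.53624571],
       [ 0.05499701,  0.02483217, -0.99817769,  1.16698836],
       [ 0.        ,  0.        ,  0.        ,  1.        ]])}
{'camera_matrix': array([[298.1420829 ,   0.        , 281.78093099],
       [  0.        , 298.1420829 , 207.67240252],
       [  0.        ,   0.        ,   1.        ]]), 'tool_from_camera': array([[ 2.26967099e-04, -9.62695223e-01, -2.70587982e-01,
         6.82104564e-02],
       [ 9.99999676e-01,  4.27455705e-04, -6.82005679e-04,
        -7.05911819e-04],
       [ 7.72227986e-04, -2.70587739e-01,  9.62695008e-01,
        -1.43638235e-01],
       [ 0.00000000e+00,  0.00000000e+00,  0.00000000e+00,
         1.00000000e+00]])}
```

View pics/top0.png

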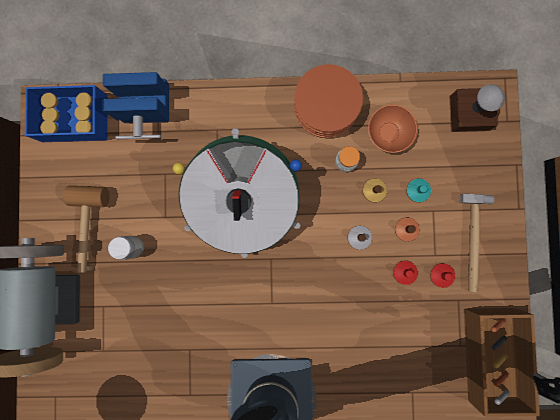

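View pics/scene0.png

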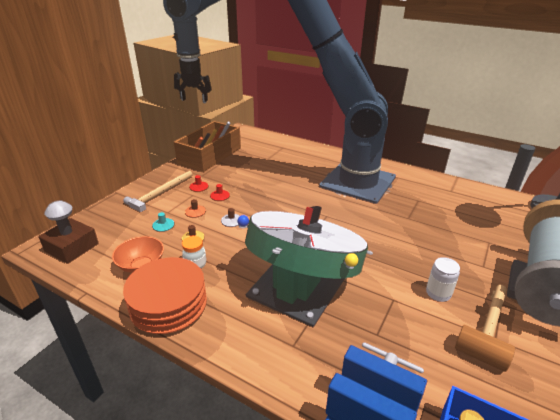

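The top view shows the drum at about (239,195) with its opening upwards. The blue ball is at (296,165), on the right (-y), so −60°. The yellow ball is at (179,169).
Lid-shaped candidates: copper (407,229), brass (375,190), steel (360,237), turquoise (419,190), red (405,272) and red (443,275). The one at (407,229) is the only copper-orange one, so it fits; I'll confirm it in a crop.

```bash
cat > h.py <<'E'
from cell import *
import cv2,numpy as np
from scipy.spatial.transform import Rotation as R
def rot(q): return R.from_quat(np.r_[q[1:],q[0]])
def camT(n,st=None):
    c=camera_params(n); K=c["camera_matrix"]
    if n=="wrist":
        T=np.eye(4);T[:3,:3]=rot(st["ee_rot"]).as_matrix();T[:3,3]=st["position"]; return K,T@c["tool_from_camera"]
    return K,np.linalg.inv(c["extrinsics"])
def ray(K,T,u,v):
    return T[:3,3],T[:3,:3]@np.array([(u-K[0,2])/K[0,0],(v-K[1,2])/K[1,1],1])
def onz(K,T,u,v,z):
    o,d=ray(K,T,u,v); return o+d*(z-o[2])/d[2]
def px(K,T,P):
    p=np.linalg.inv(T)@np.r_[P,1]; return (K@(p[:3]/p[2]))[:2]
def meet(a,b):  # two rays
    A=[];B=[]
    for o,d in(a,b):
        d=d/np.linalg.norm(d);M=np.eye(3)-np.outer(d,d);A.append(M);B.append(M@o)
    P=np.linalg.lstsq(np.vstack(A),np.hstack(B),rcond=None)[0]
    return P,[np.linalg.norm(A[i]@P-B[i]) for i in(0,1)]
def blob(p,lo,hi,box,amin=4):
    u0,v0,u1,v1=box; h=cv2.cvtColor(p[v0:v1,u0:u1],cv2.COLOR_RGB2HSV)
    n,l,s,c=cv2.connectedComponentsWithStats(cv2.inRange(h,lo,hi))
    return [(s[i,4],*(c[i]+[u0,v0]),*s[i,2:4]) for i in np.argsort(-s[1:,4])+1 if s[i,4]>=amin]
E
python3 - <<'E'
from h import *
np.set_printoptions(precision=4,suppress=True)
t=np.load("pics/top0.npz");s=np.load("pics/scene0.npz")
KT=camT("top");KS=camT("scene")
bt=blob(t["p"],(105,130,50),(130,255,255),(280,150,310,180))[0];bs=blob(s["p"],(105,130,50),(130,255,255),(230,205,256,235))[0]
yt=blob(t["p"],(22,140,80),(35,255,255),(165,155,192,182))[0];ys=blob(s["p"],(22,140,80),(35,255,255),(338,248,364,275))[0]
print(bt,bs,yt,ys)
B,e=meet(ray(*KT,*bt[1:3]),ray(*KS,*bs[1:3]));print("blue",B,e)
Y,e=meet(ray(*KT,*yt[1:3]),ray(*KS,*ys[1:3]));print("yel",Y,e,np.linalg.norm(B-Y))
# drum frame from balls: y along chord, tilt 25 deg
y=Y-B;y[2]=0;y/=np.linalg.norm(y);xl=np.cross(y,[0,0,1])
c=np.cos(np.radians(25));sn=np.sin(np.radians(25))
x=c*xl+np.array([0,0,sn]);z=-sn*xl+np.array([0,0,c])
O=(B+Y)/2-x*171*.5e-3-z*.052
print("drum O",O,"x",x,"y",y,"z",z,"yaw deg",np.degrees(np.arctan2(xl[1],xl[0])))
# check plane from depth of cover
K,T=KT
pts=[]
for v in range(190,250,3):
    for u in range(190,290,3):
        d=t["d"][v,u]
        if d>0:
            o,r=ray(K,T,u,v);q=o+r*d
            zz=(q-O)@z
            if abs(zz-.066)<.02: pts.append(zz)
print("cover z",np.median(pts),len(pts))
g=O+z*.107;print("knob grip",g,"px",px(*KT,g),px(*KS,g),"top px",px(*KT,O+z*.126))
for a in(0,-60):
    q=x*np.cos(np.radians(a))+y*np.sin(np.radians(a));print(a,"opening",O+q*.1+z*.064,"floor",O+q*.1+z*.006)
# lids
for n,(u,v) in dict(copper=(407,229),brass=(375,190),steel=(360,237),turq=(419,190)).items():
    print(n,onz(K,T,u,v,.01))
for cb in(blob(t["p"],(4,110,60),(16,255,255),(390,212,425,246))[:2],): print(cb)
crop=t["p"][165:290,335:465];cv2.imwrite("pics/crop1.png",cv2.resize(crop,None,fx=4.6,fy=4.6,interpolation=2)[:,:,::-1])
E
```

```text
(np.int32(106), np.float64(295.3018867924528), np.float64(165.02830188679246), np.int32(12), np.int32(11)) (np.int32(76), np.float64(242.9736842105263), np.float64(219.78947368421052), np.int32(11), np.int32(10)) (np.int32(102), np.float64(178.19607843137254), np.float64(168.02941176470588), np.int32(12), np.int32(11)) (np.int32(116), np.float64(351.6896551724138), np.float64(258.4396551724138), np.int32(13), np.int32(13))
blue [ 0.6458 -0.0848  0.1863] [np.float64(0.0012995297149214929), np.float64(0.0012995297149215727)]
yel [0.6456 0.2111 0.1874] [np.float64(0.0020154590693839797), np.float64(0.0020154590693843917)] 0.2959068755937136
drum O [0.5902 0.0631 0.1036] x [0.9063 0.0007 0.4226] y [-0.0007  1.      0.    ] z [-0.4226 -0.0003  0.9063] yaw deg 0.04196125754610158
cover z 0.062160391274427795 601
knob grip [0.5449 0.063  0.2006] px [235.8767 206.431 ] [312.2069 212.7794] top px [234.9566 209.228 ]
0 opening [0.6537 0.0631 0.2039] floor [0.6782 0.0631 0.1513]
-60 opening [ 0.6085 -0.0235  0.1827] floor [ 0.633  -0.0235  0.1302]
copper [ 0.4821 -0.4074  0.01  ]
brass [ 0.5978 -0.3191  0.01  ]
steel [ 0.4618 -0.2711  0.01  ]
turq [ 0.5947 -0.4464  0.01  ]
[(np.int32(1175), np.float64(406.99744680851063), np.float64(228.49617021276595), np.int32(35), np.int32(34))]
```

View pics/crop1.png

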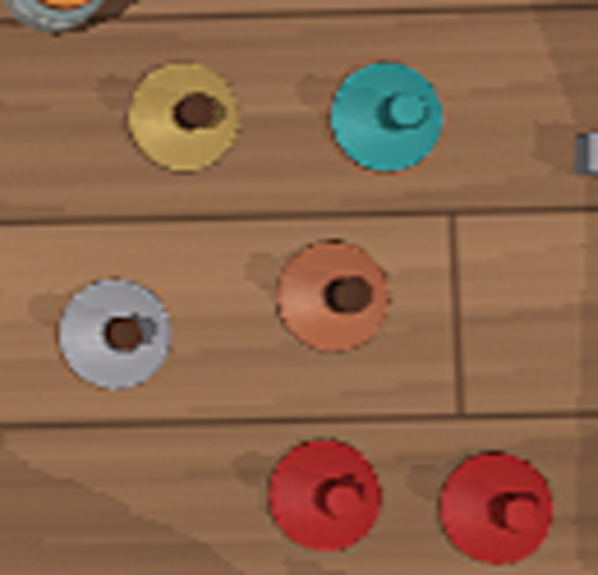

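The crop confirms the candidate at crop (333,296), top (407,229), as copper with a brown handle. Neither red nor turquoise fits. I'm heading towards it for a look from above on the way to the knob.

apply_moves([
  [0.04, 0.035, 0.015, 0, 0, 0],
  [0.07, 0.065, 0.03, 0, 0, 0],
  [0.1, 0.095, 0.05, 0, 0, 0],
  [0.13, 0.125, 0.06, 0, 0, 0],
  [0.16, 0.15, 0.07, 0, 0, 0],
  [0.19, 0.18, 0.08, 0, 0, 0],
  [0.22, 0.205, 0.09, 0, 0, 0],
  [0.25, 0.23, 0.1, 0, 0, 0],
])

```text
time_s: 0.77
position: [0.3842, -0.44, 0.3264]
ee_rot: [-0.0, 0.994, 0.111, -0.0]
ft_force: [0.8, -0.8, 0.8]
gripper_width: 0.0855
gripper_force: 0.0
```

apply_moves([
  [0.02, 0.02, 0, 0, 0, 0],
  [0.03, 0.03, 0, 0, 0, 0],
  [0.03, 0.03, 0, 0, 0, 0],
  [0.03, 0.03, 0, 0, 0, 0],
])

```text
time_s: 1.1
position: [0.4137, -0.4111, 0.3257]
ee_rot: [-0.0, 0.994, 0.112, -0.0]
ft_force: [-0.3, -0.8, -0.1]
gripper_width: 0.0853
gripper_force: 0.0
```

Run:
```python
from h import *
np.set_printoptions(precision=4,suppress=True)
st=get_state();p,d=snapshot("wrist");KT=camT("wrist",st)
print(st["time_s"],st["position"],st["ee_rot"],st["joints"])
cv2.imwrite("pics/w1.png",p[:,:,::-1]);print(px(*KT,[.482,-.407,.01]))
for b in blob(p,(4,110,60),(16,255,255),(0,0,560,420),150)[:5]: print(b,onz(*KT,*b[1:3],.006))
```

```text
1.1 [ 0.4137 -0.4111  0.3257] [-0.0002  0.9937  0.1121 -0.0003] [ 0.7248  0.3689 -0.0343  1.5334  0.0132  1.2403 -0.6576]
[290.154  124.2358]
(np.int32(142787), np.float64(256.49863783117513), np.float64(154.99630918781122), np.int32(560), np.int32(360)) [ 0.4261 -0.3671  0.006 ]
(np.int32(15239), np.float64(522.1747489992782), np.float64(232.0963974014043), np.int32(109), np.int32(258)) [ 0.4006 -0.82    0.006 ]
(np.int32(2105), np.float64(102.63847980997625), np.float64(399.378622327791), np.int32(64), np.int32(50)) [-0.1093 -0.1669  0.006 ]
(np.int32(1620), np.float64(460.8740740740741), np.float64(399.4753086419753), np.int32(61), np.int32(49)) [ 0.049  -0.8552  0.006 ]
(np.int32(243), np.float64(242.1358024691358), np.float64(14.777777777777779), np.int32(18), np.int32(18)) [ 0.6075 -0.31    0.006 ]
```

View pics/w1.png

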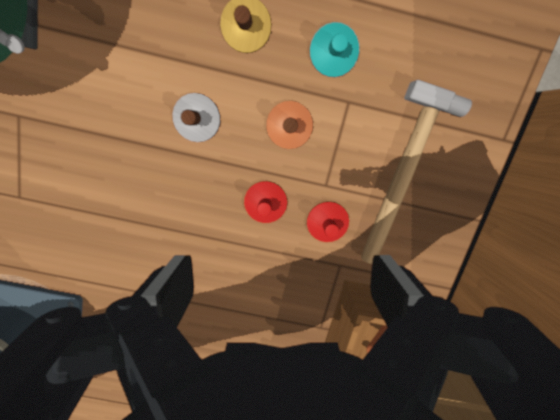

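The lid shows at (290,125), where it was predicted to be at (290,124), so its position (0.482,−0.407) holds. Brass, steel, turquoise and red are around it as expected. Next I go to the knob, turning by a half turn so that the last joint keeps its room.

apply_moves([
  [0.005, 0.03, 0, 0, 0, 0.12],
  [0.01, 0.06, 0, 0, 0, 0.24],
  [0.015, 0.09, 0, 0, 0, 0.36],
  [0.02, 0.12, 0, 0, 0, 0.48],
  [0.025, 0.15, 0, 0, 0, 0.6],
  [0.03, 0.18, 0, 0, 0, 0.72],
  [0.035, 0.21, 0, 0, 0, 0.84],
  [0.04, 0.24, 0, 0, 0, 0.96],
])

```text
time_s: 1.82
position: [0.4526, -0.1721, 0.3259]
ee_rot: [0.0, 0.829, 0.559, -0.0]
ft_force: [0.4, 0.4, -0.1]
gripper_width: 0.0855
gripper_force: 0.0
```

apply_moves([
  [0.005, 0.03, 0, 0, 0, 0.12],
  [0.01, 0.06, 0, 0, 0, 0.24],
  [0.015, 0.09, 0, 0, 0, 0.36],
  [0.02, 0.12, 0, 0, 0, 0.48],
  [0.025, 0.15, 0, 0, 0, 0.6],
  [0.03, 0.18, 0, 0, 0, 0.72],
  [0.035, 0.21, 0, 0, 0, 0.84],
  [0.04, 0.234, 0, 0, 0, 0.96],
])

```text
time_s: 2.48
position: [0.4935, 0.0627, 0.326]
ee_rot: [0.0, 0.477, 0.879, -0.0]
ft_force: [-0.0, 0.2, -0.3]
gripper_width: 0.0855
gripper_force: 0.0
```

apply_moves([
  [0, 0, 0, 0, 0, 0.12],
  [0, 0, 0, 0, 0, 0.24],
  [0, 0, 0, 0, 0, 0.36],
  [0, 0, 0, 0, 0, 0.48],
  [0, 0, 0, 0, 0, 0.6],
  [0, 0, 0, 0, 0, 0.72],
  [0, 0, 0, 0, 0, 0.84],
  [0, 0, 0, 0, 0, 0.998],
])

```text
time_s: 3.15
position: [0.4935, 0.0602, 0.3257]
ee_rot: [-0.0, 0.016, 1.0, -0.0]
ft_force: [-0.1, -0.6, 0.2]
gripper_width: 0.0853
gripper_force: 0.0
```

apply_moves([
  [0, 0, 0, 0, -0.11, 0],
  [0, 0, -0.01, 0, -0.22, 0],
  [0, 0, -0.02, 0, -0.33, 0],
  [0.003, 0, -0.026, 0, -0.436, 0],
  [0.003, 0, -0.026, 0, -0.436, 0],
  [0.003, 0, -0.026, 0, -0.436, 0],
])

```text
time_s: 3.65
position: [0.495, 0.06, 0.2995]
ee_rot: [0.215, 0.017, 0.976, 0.002]
ft_force: [0.7, 0.0, 1.1]
gripper_width: 0.0854
gripper_force: 0.0
```

Run:
```python
from h import *
np.set_printoptions(precision=4,suppress=True)
st=get_state();p,d=snapshot("wrist");KT=camT("wrist",st)
print(st["time_s"],st["position"],st["joints"]);print(rot(st["ee_rot"]).as_matrix())
np.savez("pics/w2.npz",p=p,d=d)
cv2.imwrite("pics/w2.png",p[:,:,::-1])
O=np.array([.590,.063,.1]);z=np.array([-.4226,0,.9063]);x=np.array([.9063,0,.4226])
for n,P in dict(top=O+z*.126,red=O+z*.126+x*.032,black=O+z*.126-x*.032,op=O+z*.066+x*.1).items(): print(n,px(*KT,P))
```

```text
3.65 [0.495  0.06   0.2995] [ 0.446   0.08   -0.8065  2.1231  0.3769  0.5844  0.912 ]
[[-0.907   0.0333  0.4198]
 [ 0.0349  0.9994 -0.0037]
 [-0.4197  0.0113 -0.9076]]
top [284.9032 211.7232]
red [286.0981 247.2698]
black [283.6234 173.6471]
op [287.4079 282.4406]
```

View pics/w2.png

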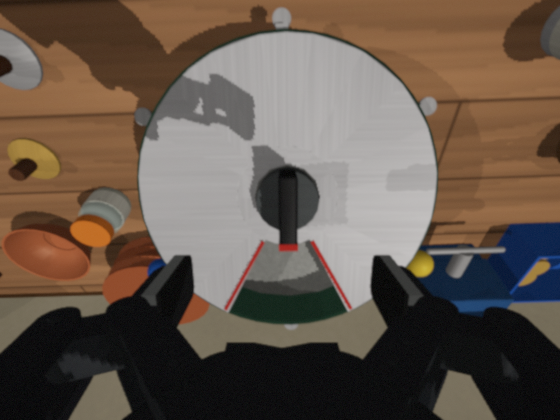

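The bar runs from (288,171) to its red end (288,247), in line with the tool but 3 mm left of the estimate, so the axis y is about 0.066. The opening is at the bottom of the picture and the yellow ball at (420,263). The bar matches the prediction along its length. I descend along the tool axis and grip.

apply_moves([
  [0.01, 0.006, -0.021, 0, 0, 0],
  [0.022, 0.006, -0.046, 0, 0, 0],
  [0.032, 0.006, -0.067, 0, 0, 0],
  [0.042, 0.006, -0.088, 0, 0, 0],
  [0.05, 0.006, -0.106, 0, 0, 0],
  [0.0555, 0.006, -0.117, 0, 0, 0],
  [0.0555, 0.006, -0.117, 0, 0, 0],
])

```text
time_s: 4.28
position: [0.5544, 0.0674, 0.1811]
ee_rot: [0.215, 0.018, 0.976, 0.003]
ft_force: [-0.9, -0.2, -1.0]
gripper_width: 0.0854
gripper_force: 0.0
```

apply_moves([
  [0, 0, 0, 0, 0, 0],
  [0, 0, 0, 0, 0, 0],
  [0, 0, 0, 0, 0, 0],
  [0, 0, 0, 0, 0, 0],
  [0, 0, 0, 0, 0, 0],
  [0, 0, 0, 0, 0, 0],
  [0, 0, 0, 0, 0, 0],
  [0, 0, 0, 0, 0, 0],
], claw=0.01, grip_force=50)

```text
time_s: 4.95
position: [0.552, 0.0647, 0.1834]
ee_rot: [0.216, 0.019, 0.976, 0.001]
ft_force: [-0.5, -10.1, 4.1]
gripper_width: 0.0152
gripper_force: 52.0
```

apply_moves([
  [0.001, -0.001, -0.003, 0, 0, 0],
  [0.003, -0.0015, -0.006, 0, 0, 0],
  [0.004, -0.0015, -0.009, 0, 0, 0],
  [0.005, -0.0015, -0.011, 0, 0, 0],
  [0.005, -0.0015, -0.011, 0, 0, 0],
  [0.005, -0.0015, -0.011, 0, 0, 0],
])

```text
time_s: 5.45
position: [0.5568, 0.0646, 0.1731]
ee_rot: [0.217, 0.018, 0.976, 0.002]
ft_force: [-6.8, -7.3, 14.2]
gripper_width: 0.0155
gripper_force: 53.9
```

The knob is in: it moved 11.4 mm and the force is about 13 N. The bar started at about −2°, so I turn by about −58° around the drum axis.

apply_moves([
  [0, 0, 0, 0.047, 0, -0.1],
  [0, 0, 0, 0.093, 0, -0.2],
  [0, 0, 0, 0.14, 0, -0.3],
  [0, 0, 0, 0.186, 0, -0.4],
  [0, 0, 0, 0.233, 0, -0.5],
  [0, 0, 0, 0.28, 0, -0.6],
  [0, 0, 0, 0.326, 0, -0.7],
  [0, 0, 0, 0.373, 0, -0.8],
])

```text
time_s: 6.12
position: [0.557, 0.0649, 0.1732]
ee_rot: [0.195, 0.435, 0.874, 0.096]
ft_force: [-5.3, -5.5, 11.7]
gripper_width: 0.0158
gripper_force: 53.5
```

Run:
```python
from h import *
np.set_printoptions(precision=4,suppress=True)
st=get_state();M=rot(st["ee_rot"]).as_matrix();b=-M[:,0]
x=np.array([.9063,0,.4226]);z=np.array([-.4226,0,.9063])
print(st["position"],st["ft_force"],st["wrist_torque"],st["joints"],"bar deg",np.degrees(np.arctan2(b[1],b@x)),"tilt err",np.degrees(np.arccos(-M[:,2]@z)))
```

```text
[0.557  0.0649 0.1732] [-5.2902 -5.4759 11.6737] [-0.916   0.5259 -0.2872] [-0.028   0.3321 -0.3235  2.2132  0.9105  0.3021 -0.5029] bar deg -52.90019500447169 tilt err 0.35789438754955566
```

apply_moves([
  [0, 0, 0, 0.026, 0, -0.056],
  [0, 0, 0, 0.052, 0, -0.112],
  [0, 0, 0, 0.052, 0, -0.112],
])

```text
time_s: 6.37
position: [0.5571, 0.065, 0.1732]
ee_rot: [0.189, 0.488, 0.846, 0.107]
ft_force: [-5.3, -5.2, 11.9]
gripper_width: 0.0156
gripper_force: 53.5
```

apply_moves([
  [-0.0015, 0, 0.003, 0, 0, 0],
  [-0.0025, 0, 0.006, 0, 0, 0],
  [-0.004, 0, 0.009, 0, 0, 0],
  [-0.005, 0, 0.011, 0, 0, 0],
  [-0.0055, 0, 0.012, 0, 0, 0],
  [-0.0055, 0, 0.012, 0, 0, 0],
])

```text
time_s: 6.87
position: [0.5519, 0.0649, 0.1843]
ee_rot: [0.188, 0.486, 0.847, 0.107]
ft_force: [5.3, -5.2, -4.2]
gripper_width: 0.0151
gripper_force: 52.3
```

apply_moves([
  [0, 0, 0, 0, 0, 0],
  [0, 0, 0, 0, 0, 0],
  [0, 0, 0, 0, 0, 0],
  [-0.01, 0, 0.02, 0, 0, 0],
  [-0.02, 0, 0.045, 0, 0, 0],
  [-0.035, 0, 0.075, 0, 0, 0],
  [-0.05, 0, 0.11, 0, 0, 0],
  [-0.055, 0, 0.118, 0, 0, 0],
], claw=0.085)

```text
time_s: 7.53
position: [0.496, 0.0685, 0.3068]
ee_rot: [0.19, 0.484, 0.847, 0.109]
ft_force: [0.1, -0.2, -0.2]
gripper_width: 0.0848
gripper_force: 0.0
```

Run:
```python
from h import *
np.set_printoptions(precision=4,suppress=True)
st=get_state();p,d=snapshot("wrist");KT=camT("wrist",st)
M=rot(st["ee_rot"]).as_matrix();print(st["time_s"],st["position"],st["ft_force"]);print(M)
cv2.imwrite("pics/w3.png",p[:,:,::-1])
O=np.array([.590,.066,.1]);z=np.array([-.4226,0,.9063]);x=np.array([.9063,0,.4226]);y=np.array([0,1,0])
q=.5*x-.866*y
for n,P in dict(top=O+z*.126,red=O+z*.126+q*.032,black=O+z*.126-q*.032,op=O+z*.066+q*.1,edge=O+z*.064+q*.15,ball=O+z*.052+q*.171).items(): print(n,px(*KT,P))
```

```text
7.5333 [0.496  0.0685 0.3068] [ 0.0757 -0.2346 -0.2148]
[[-0.4597  0.7785  0.4273]
 [ 0.8615  0.5077  0.0017]
 [-0.2157  0.3689 -0.9041]]
top [277.0132 209.204 ]
red [276.8492 244.0288]
black [277.1887 171.9241]
op [277.1341 279.0718]
edge [276.9553 315.9271]
ball [276.9764 324.499 ]
```

View pics/w3.png

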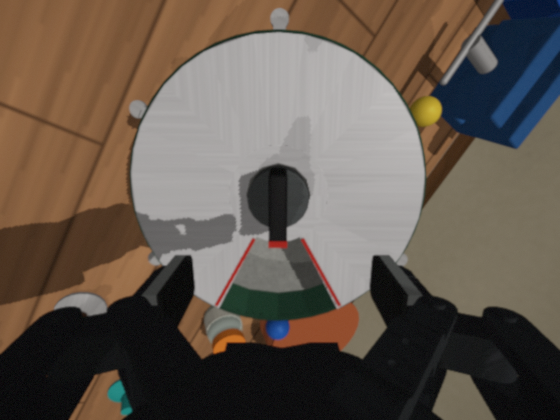

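The opening is now over the blue ball: ball at (278,327), opening centred at (277,280), red bar end towards it, all as predicted. The knob is out, so the axis (0.590,0.066) is confirmed. Now the lid.

apply_moves([
  [0, -0.03, 0.01, 0, 0.11, 0],
  [0, -0.07, 0.01, 0, 0.22, 0],
  [0, -0.11, 0.01, 0, 0.33, 0],
  [0, -0.15, 0, 0, 0.436, 0],
  [0, -0.19, 0, 0, 0.436, 0],
  [0, -0.23, 0, 0, 0.436, 0],
  [-0.005, -0.27, -0.01, 0, 0.436, 0],
  [-0.01, -0.31, -0.02, 0, 0.436, 0],
])

```text
time_s: 8.25
position: [0.4864, -0.2452, 0.2812]
ee_rot: [0.0, 0.497, 0.868, -0.0]
ft_force: [1.8, -0.1, -0.3]
gripper_width: 0.0849
gripper_force: 0.0
```

apply_moves([
  [-0.002, -0.035, -0.02, 0, 0, 0],
  [-0.004, -0.07, -0.04, 0, 0, 0],
  [-0.004, -0.105, -0.06, 0, 0, 0],
  [-0.004, -0.14, -0.07, 0, 0, 0],
  [-0.004, -0.165, -0.09, 0, 0, 0],
  [-0.004, -0.165, -0.09, 0, 0, 0],
], claw=0.06)

```text
time_s: 8.75
position: [0.4786, -0.4139, 0.1867]
ee_rot: [-0.003, 0.5, 0.866, -0.001]
ft_force: [-1.2, -0.5, -0.9]
gripper_width: 0.0601
gripper_force: 0.0
```

Run:
```python
from h import *
np.set_printoptions(precision=4,suppress=True)
st=get_state();p,d=snapshot("wrist");KT=camT("wrist",st)
print(st["time_s"],st["position"],rot(st["ee_rot"]).as_matrix(),st["joints"])
cv2.imwrite("pics/w4.png",p[:,:,::-1]);print(px(*KT,[.482,-.407,.006]),px(*KT,[.482,-.407,.046]))
for b in blob(p,(4,130,90),(13,255,255),(180,60,400,330),300)[:4]: print(b,onz(*KT,*b[1:3],.006))
```

```text
8.75 [ 0.4786 -0.4139  0.1867] [[-0.5004  0.8658 -0.0062]
 [ 0.8658  0.5004  0.0003]
 [ 0.0034 -0.0052 -1.    ]] [ 0.8591  0.5693 -0.362   1.6022  0.2298  1.0176  0.951 ]
[288.4289 185.7293] [289.1042 193.7348]
(np.int32(3054), np.float64(288.84348395546823), np.float64(182.96299934512115), np.int32(65), np.int32(64)) [ 0.4808 -0.4041  0.006 ]
(np.int32(1709), np.float64(247.23698069046225), np.float64(283.43534230544174), np.int32(76), np.int32(81)) [ 0.4998 -0.5363  0.006 ]
```

View pics/w4.png

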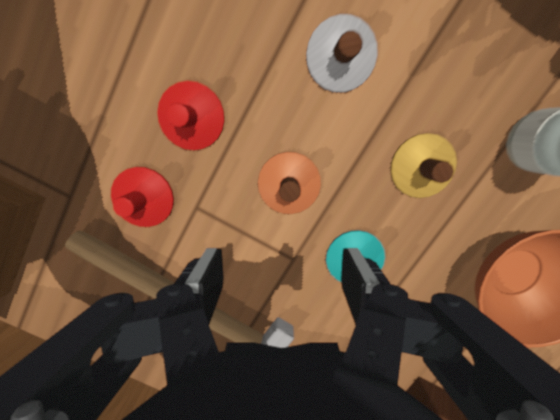

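The copper lid is at (289,183) with its handle top at (290,187), between the fingers. Turquoise (355,256), brass (424,165), steel (343,53) and the reds are clear of it. The lid is at about (0.480,−0.403).

apply_moves([
  [0.0015, 0.011, -0.03, 0, 0, 0],
  [0.0015, 0.011, -0.06, 0, 0, 0],
  [0.0015, 0.011, -0.09, 0, 0, 0],
  [0.0015, 0.011, -0.11, 0, 0, 0],
  [0.0015, 0.011, -0.12, 0, 0, 0],
  [0.0015, 0.011, -0.12, 0, 0, 0],
  [0.0015, 0.011, -0.12, 0, 0, 0],
])

```text
time_s: 9.38
position: [0.4845, -0.3967, 0.0725]
ee_rot: [0.0, 0.496, 0.868, 0.0]
ft_force: [0.3, -1.0, 0.6]
gripper_width: 0.0601
gripper_force: 0.0
```

Run:
```python
from h import *
np.set_printoptions(precision=4,suppress=True)
st=get_state();p,d=snapshot("wrist");KT=camT("wrist",st)
print(st["position"],px(*KT,[.480,-.403,.046]))
b=blob(p,(4,130,90),(13,255,255),(190,100,370,330),300)[0];print(b,onz(*KT,*b[1:3],.008))
m=cv2.inRange(cv2.cvtColor(p,cv2.COLOR_RGB2HSV),(4,130,90),(13,255,255))
c=max(cv2.findContours(m[60:300,200:370],0,2)[0],key=cv2.contourArea)+[200,60]
h=cv2.convexHull(c);e=cv2.fitEllipse(h);print(e,onz(*KT,*e[0],.005))
cv2.imwrite("pics/w5.png",p[:,:,::-1])
```

```text
[ 0.4845 -0.3967  0.0725] [270.3551 246.4213]
(np.int32(8240), np.float64(271.67985436893207), np.float64(245.77002427184465), np.int32(107), np.int32(145)) [ 0.4875 -0.4168  0.008 ]
((267.80377197265625, 249.73863220214844), (111.51631927490234, 137.10386657714844), 17.827709197998047) [ 0.4871 -0.4223  0.005 ]
```

View pics/w5.png

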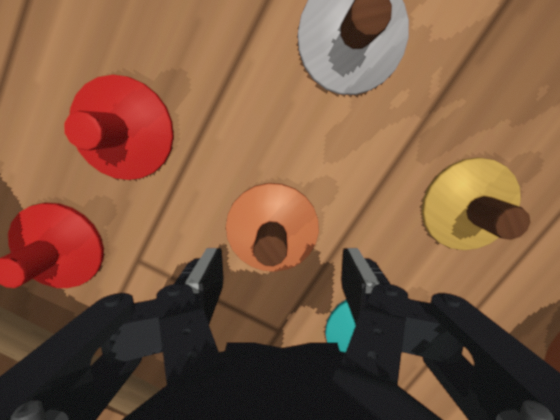

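The handle top is at (271,247), predicted at (270,246), so the lid is at (0.480,−0.403). I lower and grip.

apply_moves([
  [-0.0045, -0.006, 0, 0, 0, 0],
  [-0.0045, -0.006, -0.015, 0, 0, 0],
  [-0.0045, -0.006, -0.03, 0, 0, 0],
  [-0.0045, -0.006, -0.045, 0, 0, 0],
  [-0.0045, -0.006, -0.053, 0, 0, 0],
  [-0.0045, -0.006, -0.053, 0, 0, 0],
  [-0.0045, -0.006, -0.053, 0, 0, 0],
])

```text
time_s: 10.02
position: [0.4794, -0.4037, 0.0197]
ee_rot: [0.0, 0.497, 0.868, -0.0]
ft_force: [-0.7, -0.6, 0.6]
gripper_width: 0.0598
gripper_force: 0.0
```

apply_moves([
  [0, 0, 0, 0, 0, 0],
  [0, 0, 0, 0, 0, 0],
  [0, 0, 0, 0, 0, 0],
  [0, 0, 0, 0, 0, 0],
  [0, 0, 0, 0, 0, 0],
  [0, 0, 0, 0, 0, 0],
], claw=0.015, grip_force=50)

```text
time_s: 10.52
position: [0.4798, -0.4036, 0.02]
ee_rot: [0.001, 0.497, 0.868, -0.0]
ft_force: [-1.5, 0.6, 4.8]
gripper_width: 0.0203
gripper_force: 48.7
```

apply_moves([
  [0, 0, 0.01, 0, 0, 0],
  [0, 0, 0.035, 0, 0, 0],
  [0, 0, 0.075, 0, 0, 0],
  [0, 0, 0.115, 0, 0, 0],
  [0, 0, 0.155, 0, 0, 0],
  [0, 0, 0.195, 0, 0, 0],
  [0, 0, 0.235, 0, 0, 0],
  [0, 0, 0.26, 0, 0, 0],
])

```text
time_s: 11.18
position: [0.48, -0.4033, 0.2845]
ee_rot: [0.003, 0.497, 0.868, -0.0]
ft_force: [1.8, -0.5, -1.4]
gripper_width: 0.0208
gripper_force: 49.0
```

apply_moves([
  [0.01, 0.035, 0.005, 0, 0, 0.12],
  [0.02, 0.07, 0.01, 0, 0, 0.24],
  [0.03, 0.105, 0.015, 0, 0, 0.36],
  [0.04, 0.14, 0.02, 0, 0, 0.48],
  [0.05, 0.175, 0.02, 0, 0, 0.6],
  [0.06, 0.21, 0.02, 0, 0, 0.72],
  [0.07, 0.245, 0.02, 0, 0, 0.84],
  [0.08, 0.28, 0.02, 0, 0, 0.96],
])

```text
time_s: 11.85
position: [0.5591, -0.1215, 0.3]
ee_rot: [0.0, 0.037, 0.999, -0.0]
ft_force: [0.6, -0.0, -2.0]
gripper_width: 0.0203
gripper_force: 48.9
```

apply_moves([
  [0.002, 0.03, 0, 0, -0.1, 0],
  [0.004, 0.06, 0, 0, -0.2, 0],
  [0.006, 0.08, -0.01, 0, -0.3, 0],
  [0.007, 0.1, -0.015, 0, -0.4, 0],
  [0.007, 0.1, -0.02, 0, -0.436, 0],
  [0.007, 0.1, -0.02, 0, -0.436, 0],
  [0.007, 0.1, -0.02, 0, -0.436, 0],
])

```text
time_s: 12.43
position: [0.5657, -0.0237, 0.2796]
ee_rot: [0.216, 0.039, 0.976, 0.008]
ft_force: [0.2, -0.5, 0.1]
gripper_width: 0.0204
gripper_force: 49.1
```

Run:
```python
from h import *
np.set_printoptions(precision=4,suppress=True)
st=get_state();p,d=snapshot("wrist");KT=camT("wrist",st)
M=rot(st["ee_rot"]).as_matrix()
print(st["time_s"],st["position"],M,st["joints"],st["gripper_width"])
cv2.imwrite("pics/w6.png",p[:,:,::-1])
O=np.array([.590,.066,.1]);z=np.array([-.4226,0,.9063]);x=np.array([.9063,0,.4226]);y=np.array([0,1,0])
v=st["position"]-O;print("drum coords",v@x,v@y,v@z,"want",.052,-.09,"tilt err",np.cross(-M[:,2],z))
q=.5*x-.866*y;t=.866*x+.5*y
a=np.radians(27)
for n,P in dict(inner=O+z*.066+.052*(q*np.cos(a)+t*np.sin(a)),outer=O+z*.066+.15*(q*np.cos(a)+t*np.sin(a)),inner2=O+z*.066+.052*(q*np.cos(a)-t*np.sin(a)),outer2=O+z*.066+.15*(q*np.cos(a)-t*np.sin(a))).items(): print(n,px(*KT,P))
print("lid centre",px(*KT,st["position"]+M[:,2]*.015))
```

```text
12.4333 [ 0.5657 -0.0237  0.2796] [[-0.9041  0.0725  0.4212]
 [ 0.0793  0.9969 -0.0015]
 [-0.42    0.032  -0.907 ]] [ 0.5155  0.216  -0.6921  2.0354  0.3902  0.5354  1.0595] 0.02036252543148878
drum coords 0.0539088846838931 -0.08969118552648217 0.17299422130512107 want 0.052 -0.09 tilt err [ 0.0013 -0.0015  0.0006]
inner [351.3892 188.8437]
outer [295.7307 279.0533]
inner2 [321.8211 142.5409]
outer2 [204.9212 158.2968]
lid centre [280.5256 247.913 ]
```

View pics/w6.png

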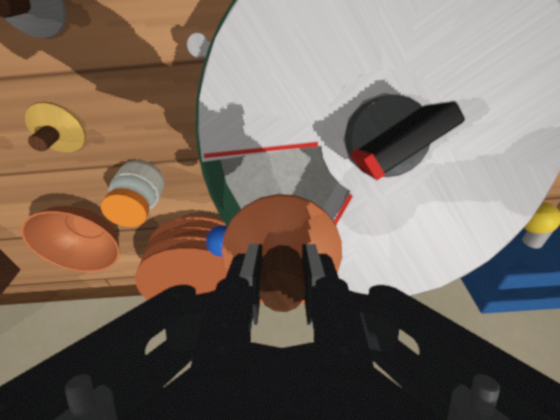

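Opening corners are at (203,156) and (318,144), within 2 mm of prediction, and the held lid is centred at u 283, level with the floor's slope. I lower it along the drum axis.

apply_moves([
  [0.005, 0, -0.015, 0, 0, 0],
  [0.014, 0, -0.034, 0, 0, 0],
  [0.022, 0, -0.052, 0, 0, 0],
  [0.03, 0, -0.068, 0, 0, 0],
  [0.035, 0, -0.079, 0, 0, 0],
  [0.04, 0, -0.089, 0, 0, 0],
  [0.044, 0, -0.099, 0, 0, 0],
  [0.044, 0, -0.099, 0, 0, 0],
])

```text
time_s: 13.15
position: [0.6116, -0.0243, 0.1784]
ee_rot: [0.215, 0.04, 0.976, 0.008]
ft_force: [0.0, -0.2, -1.4]
gripper_width: 0.0206
gripper_force: 49.1
```

apply_moves([
  [0.003, 0, -0.006, 0, 0, 0],
  [0.006, 0, -0.012, 0, 0, 0],
  [0.008, 0, -0.018, 0, 0, 0],
  [0.011, 0, -0.024, 0, 0, 0],
  [0.013, 0, -0.028, 0, 0, 0],
  [0.014, 0, -0.031, 0, 0, 0],
  [0.014, 0, -0.031, 0, 0, 0],
])

```text
time_s: 13.73
position: [0.6243, -0.0231, 0.1483]
ee_rot: [0.216, 0.039, 0.976, 0.009]
ft_force: [-0.5, -0.3, -1.0]
gripper_width: 0.0205
gripper_force: 49.1
```

```bash
cat > dc.py <<'E'
from h import *
np.set_printoptions(precision=4,suppress=True)
st=get_state();O=np.array([.590,.066,.1]);z=np.array([-.4226,0,.9063]);x=np.array([.9063,0,.4226])
v=st["position"]-O;print("drum coords",v@x,v[1],v@z,"f.z",st["ft_force"]@z,st["ft_force"],st["wrist_torque"],st["gripper_width"])
E
python3 dc.py
```

```text
drum coords 0.05150417075938722 -0.08913241603113178 0.02929700731571835 f.z -0.7401500932665116 [-0.499  -0.3021 -1.0493] [ 0.0279  0.6055 -0.0046] 0.020451299934777886
```

apply_moves([
  [0.0004, 0, -0.001, 0, 0, 0],
  [0.0008, 0, -0.002, 0, 0, 0],
  [0.0012, 0, -0.0027, 0, 0, 0],
  [0.0012, 0, -0.0027, 0, 0, 0],
])

```text
time_s: 14.07
position: [0.6256, -0.0233, 0.1464]
ee_rot: [0.216, 0.039, 0.976, 0.009]
ft_force: [0.0, 0.1, -1.9]
gripper_width: 0.0205
gripper_force: 49.1
```

apply_moves([
  [0.0004, 0, -0.001, 0, 0, 0],
  [0.0009, 0, -0.002, 0, 0, 0],
  [0.0009, 0, -0.002, 0, 0, 0],
])

```text
time_s: 14.32
position: [0.6263, -0.0233, 0.1449]
ee_rot: [0.216, 0.039, 0.975, 0.008]
ft_force: [-5.9, 0.1, 7.9]
gripper_width: 0.0205
gripper_force: 50.5
```

The lid is on the floor, with about 10 N along the axis. I release it and withdraw straight out.

apply_moves([
  [0, 0, 0, 0, 0, 0],
  [0, 0, 0, 0, 0, 0],
  [0, 0, 0, 0, 0, 0],
  [0, 0, 0, 0, 0, 0],
], claw=0.042)

```text
time_s: 14.65
position: [0.6266, -0.0232, 0.1443]
ee_rot: [0.216, 0.039, 0.976, 0.009]
ft_force: [0.1, -0.5, -0.0]
gripper_width: 0.042
gripper_force: 0.0
```

apply_moves([
  [-0.003, 0, 0.007, 0, 0, 0],
  [-0.008, 0, 0.017, 0, 0, 0],
  [-0.014, 0, 0.03, 0, 0, 0],
  [-0.024, 0, 0.052, 0, 0, 0],
  [-0.036, 0, 0.078, 0, 0, 0],
  [-0.05, 0, 0.108, 0, 0, 0],
  [-0.06, 0, 0.13, 0, 0, 0],
  [-0.065, 0, 0.14, 0, 0, 0],
])

```text
time_s: 15.32
position: [0.5614, -0.0228, 0.2873]
ee_rot: [0.218, 0.039, 0.975, 0.008]
ft_force: [1.1, -0.1, 0.3]
gripper_width: 0.0422
gripper_force: 0.0
```

apply_moves([
  [-0.015, 0, 0.015, 0, 0, 0],
  [-0.03, 0, 0.03, 0, 0, 0],
  [-0.04, 0, 0.04, 0, 0, 0],
  [-0.04, 0, 0.04, 0, 0, 0],
  [-0.04, 0, 0.04, 0, 0, 0],
])

```text
time_s: 15.73
position: [0.5216, -0.0238, 0.3248]
ee_rot: [0.217, 0.04, 0.975, 0.008]
ft_force: [0.2, -0.5, 0.3]
gripper_width: 0.0421
gripper_force: 0.0
```

```bash
python3 dc.py
python3 - <<'E'
from h import *
p,d=snapshot("wrist");t,_=snapshot("top")
a=cv2.resize(t[110:280,150:420],(540,340),interpolation=2);b=p[60:400,150:400]
cv2.imwrite("pics/end.png",np.hstack([a,b])[:,:,::-1])
E
```

```text
drum coords 0.03304064982431922 -0.08979828722445843 0.23263904647826703 f.z 0.1635914501329508 [ 0.1598 -0.4781  0.255 ] [0.0285 0.4256 0.0311] 0.04210921105428359
```

View pics/end.png

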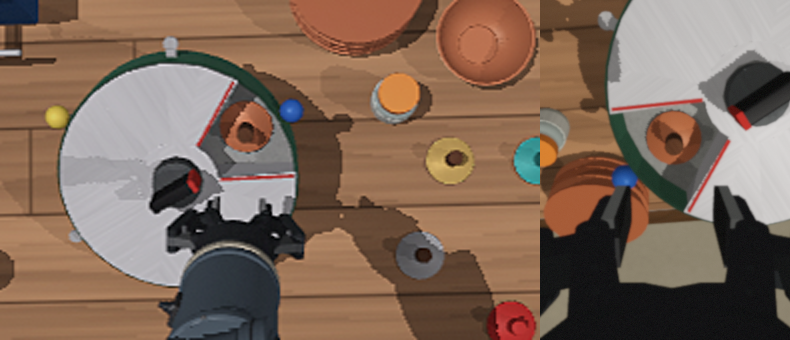

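The copper lid lies flat and handle up in the blue ball's compartment at (246,127), with the opening over it and the bystanders in place. I'm handing in.

```bash
python3 -c "
from cell import *
print(job_done())"
```

```text
the job is handed in; nothing more can be done
None
```

The job is handed in, with no verdict returned: the copper lid lies flat and handle up in the blue ball's compartment, the opening is over it with the knob out, the gripper is clear, and the other lids, can and jar were never touched.

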